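Press a plug home with bench-mounted locking pliers and free it again

TASK

Slide the carrier strip along its channel until its nose rests against the backstop, then push the pliers' upper handle down until it snaps over centre and stays locked by itself, which presses the plug fully home. Then flick the release lever at the tail down so that the pliers spring open, and leave the carrier in place with everything free. Work by feel: push neither the carrier nor the pliers with more than about 15 N, do not lean on the handle once it has snapped over, and leave the other things on the worktop alone.

Things in the scene. Friction and masses are not known exactly. Their poses are not given: they have to be found in the camera images.
- pliers: Steel locking pliers on a dark base plate fixed to the worktop (70 x 245 mm, 12 mm thick). Origin: underside of the plate. Local y runs from tail (-y) to head (+y), z up. The jaw's rubber pad comes down at x = 0, y = +75 mm. A fixed lower handle, top 35 mm high, lies under the upper one. Cheeks and jaw at the head, y = -20 to +85 mm, reach up to 110 mm.
- backstop_face (a point): Middle of the backstop's face at the end of the carrier's channel: pliers frame x = +20, y = +75, z = 20 mm. The channel runs along the pliers' local x and is entered from -x; its floor is 12 mm high, its two guide rails stand 29 mm apart, tops 20 mm high.
- handle_pivot (a point): On the axis about which the upper handle turns (axis along the pliers' local x): pliers frame x = 0, y = -7, z = 56 mm.
- handle_press (a point): Where the black upper handle is pressed: on its top, 85 mm from the pivot axis, 15 mm before its end; handle 20 mm wide, 14 thick. Open, it rises at 0.85 rad toward the tail (this point 125 mm high). Pushed down its arc it takes up to 12 N, then 2 to 6 N; near dead centre this fades to nothing, it runs on by itself 4 to 7 mm to a firm stop and stays. Let go before, it springs open.
- screw_end (a point): End of the adjusting screw, a knurled knob 15 mm across at the tail under the release lever; not to be touched. Its setting differs from time to time and shifts where the handle snaps over: dead centre lies anywhere from 0.45 to 0.85 rad below the open position. This is not measured and must be felt.
- release_press (a point): Point on top of the steel release lever at the tail (paddle 22 x 18 mm), pliers frame y = -166 mm, 55 mm high at rest; its hinge (along local x) is 42 mm toward the head. Pushed down about 8 to 14 mm with up to about 6 N it unlocks the closed pliers, and the upper handle springs open. Its stop comes after 18 mm; it springs back by itself.
- release_lever (a joint): Angle of the release lever: 0 at rest, 0.45 rad fully pressed.
- carrier: Loose grey plastic strip lying in the channel, 100 x 26 x 14 mm, 0.12 kg. Origin: centre of its underside; local x points to the nose, which goes against the backstop. At its rear stands a tab 24 mm wide, top 37 mm above the underside; its flat back, at local x = -50 mm, is where it is pushed. Home, the origin is at x = -30 mm in the pliers' frame.
- plug (a joint): How far the round white plug (16 mm across, 30 mm ahead of the carrier's origin) has been pressed into the carrier: 0 standing 4 mm proud, 0.004 m fully home. It takes about 4 N and stays where it is pressed.
- forceps: Steel forceps, 122 x 12 x 8 mm, lying in front of the pliers; bystander.
- tally: White round hand counter, 51 x 44 x 27 mm, behind the pliers; bystander.
- tape_roll: Roll of tape, 67 mm across, 19 mm high; bystander.
- buffer: White bottle, 60 mm across, 135 mm tall; bystander.
- oil_dropper: Brown dropper bottle, 27 mm across, 82 mm tall; bystander.

How it is judged (in metres and radians):
On the way, in this order (a step that is already met when the one before it is completed fails the run):
1. the carrier is slid home against the backstop, its plug still proud (x of carrier in the frame of pliers above -0.033 m and value of joint plug below 0.0015 m), for 0.2 s.
2. the upper handle stays down with nothing touching the pliers, and the plug is home (z of handle_press in the frame of pliers below 0.098 m and contact force between each of the arm, the fingers and pliers below 0.3 N and value of joint plug above 0.003 m), for 0.5 s.
3. the release lever is pressed while the pliers are closed (value of joint release_lever above 0.08 rad and z of handle_press in the frame of pliers below 0.102 m).
At the end, for the whole second after the job is handed in: The pliers have sprung open (press point of the handle more than 117 mm high), the release lever is back at rest (below 0.06 rad), the plug is pressed at least 3 of its 4 mm, and the carrier lies flat in the channel within 4 mm of the backstop, at rest (z of handle_press in the frame of pliers above 0.117 m and value of joint release_lever below 0.06 rad and value of joint plug above 0.003 m and x of carrier in the frame of pliers above -0.034 m and distance between carrier and pliers below 0.088 m and angle between carrier's own z axis and vertical below 0.05 rad and linear speed of carrier below 0.01 m/s); the robot touches nothing.
It fails at once if the pliers are pushed with more than 20 N (contact force between any of the fingers, the arm and pliers above 20 N).
It fails at once if the carrier is pushed with more than 20 N (contact force between any of the fingers, the arm and carrier above 20 N).
It fails at once if a bystander is moved by more than 20 mm (distance of any of forceps, tally, tape_roll, buffer, oil_dropper from where it was at the start of the episode above 0.02 m).
It also fails if it takes over 72 s, if anything falls off the work surface, if the arm or the gripper's body presses on something with over 40 N, if the wrist force passes 120 N, or if a joint passes its speed limit or range.

ROBOT

A 6-joint arm with a two-finger parallel gripper is mounted at the origin on a cart in front of the work surface, level with it; the furniture and walls round the work are solid. World frame = base frame: x ahead of the robot, y to its left, z up, the work surface at z = 0. Lengths are in mm, angles in rad, forces in N, time in s.
With the tool pointing down it reaches from about 325 to 900 mm from the base axis. Payload 6.1 kg.
Tool frame: the origin (TCP) lies midway between the tips of the shut fingers; the grasp point (between the pads) lies 19 mm behind it; z points along the fingers, y is the line along which they close (so a half turn about z gives the same grasp; the last joint's range is limited). The gripper opens to 87 mm and grips with 3 to 60 N. Pads are 19 mm wide; open, the fingers measure 117 mm over their backs; the gripper's body (75 mm by 190 mm) begins 51 mm behind the grasp point.
Start: joints at [1.024, 0.22, 1.526, -0, 1.395, -0.126], TCP at [255.304, 570.469, 222.538] pointing down, gripper open.
Joint ranges: [-2.98, 2.98], [-0.91, 2.08], [0.09, 2.57], [-1.24, 4.39], [0.2, 2.65], [-2.68, 2.68]. Speed limits (rad/s): [2.57, 2.57, 3.01, 3.14, 3.14, 3.14].

INTERFACE

Orientations are given as a unit quaternion [w, x, y, z].
In Python, from station import manip gives the robot as it stands.
- The arm moves only by the tool carry_out, never from a script. Its argument "steps" is a list of rows, each a list of 3 entries, a list of its own where there are three numbers: the turn, a rotation vector about the tool's x, y, z in units of 8 degrees (1.0 is 8 degrees), then the shift along the tool's x, y, z in units of 25 mm (1.0 is 25 mm), then the opening, from 0 (shut) to 1 (fully open). A call has 1 to 20 rows; each row shifts and turns the commanded pose from where the row before left it, along the tool's axes as they then stand; what a row does not reach is not made up. A row lasts 1/10 s, in which the tool goes at most 50 mm and 8.59 degrees, less where a joint would pass 70% of its speed; a pose out of reach is approached as far as the arm can. A call is refused whole if a number of a shift passes 1 or a number of a turn 1, either way. A call with a gripper value outside its range is refused whole. The fingers move at their own pace and stop on an object; the grip force is fixed at half the most. Time passes only in rows, so rows that do not move let the fingers close. It gives the time, the measured TCP pose, the force, the opening and the grip force at its end, in the units of the state.
- manip.get_obs(): the state, without advancing time (a new reading comes with each control period).
- manip.grab_frame(name): name is "side" or "top"; returns a dict with "frame" (480x640x3 uint8, red, green, blue), "fx", "fy", "cx", "cy" (pixels), "extrinsics" (4x4, takes a point from camera to world coordinates). Camera axes: x right, y down, z forward; pixel columns grow to the right and rows downward; lengths in mm; the calibration is good to about 2 mm. A picture is of the moment at which its call begins. There is no depth.
- manip.sign_off(): hands the job in; it is judged then, once.
Trained networks look in a picture, given as the dict that the camera call returned (one of the last four; its "shot" number tells which), for a name from the list of things; names that differ only in an ending like _2 or _b are one class to them, and where a whole thing is asked for, a point or a joint stands for the part that bears it (a point fixed in the world has none). Each returns a list of dicts, best first, with "score" (0 to 1); they miss things now and then, are a little off and sometimes report something else, mostly with a low value. They report only what shows in the picture. A call takes as long as a camera call.
- manip.boxes_of(target, picture): "bbox" ([left, top, right, bottom] in pixels, round what is visible of it).
- manip.silhouettes(target, picture): "region" (480x640 bool, what is visible of it) and "bbox" ([left, top, right, bottom] in pixels, round what is visible of it).
The state is a dict: "t": time; "joint_pos": joint angles; "qvel": joint speeds; "tau": joint torques, N m; "eef_pos": TCP position; "tool_rot": TCP orientation; "ft_force": force on the tool from outside, world axes, zero at the start; "ft_torque": the same for the moment, N m; "grip_width": opening from 0.0 (shut) to 1.0 (fully open); "gripper_force": force on a finger pad.
Only numpy, scipy, OpenCV 4.12 (cv2) and the standard library are available. Lean on these libraries where they do the work, as an engineer would, in place of code of your own. Each camera call takes 0.05 s, during which the arm holds its last target. There are 200 camera calls.

## Working session

There is one attempt and no reset: what is moved stays moved. The work goes in short steps, Python scripts to look and compute and a tool call to move; the robot and the scene stay as the last step left them, time stands still between calls to the robot, and variables do not carry over. Pictures are saved under pics/ and viewed, at most 10 in all, crops included, and the job is handed in when it is done.

Besides the shell and the picture viewer there is one more tool, called after "Emit:" as name(argument=value, ...) on one line, values as JSON. carry_out: Moves the arm, as the interface text tells. Its arguments: {"type":"object","properties":{"steps":{"type":"array"}},"required":["steps"]}

```bash
mkdir -p pics
cat > h.py <<'E'
from station import manip
import numpy as np, cv2
def ray(p,u,v):
    E=np.array(p["extrinsics"]); d=E[:3,:3]@np.array([(u-p["cx"])/p["fx"],(v-p["cy"])/p["fy"],1]); return E[:3,3],d
def at(p,u,v,z):
    o,d=ray(p,u,v); return o+d*(z-o[2])/d[2]
def proj(p,X):
    E=np.array(p["extrinsics"]); c=E[:3,:3].T@(np.array(X,float)-E[:3,3]); return np.array([p["fx"]*c[0]/c[2]+p["cx"],p["fy"]*c[1]/c[2]+p["cy"]])
def save(p,n): cv2.imwrite(f"pics/{n}.png",p["frame"][:,:,::-1])
E
python3 - <<'E'
from h import *
np.set_printoptions(precision=1,suppress=True)
for n in ("top","side"):
    p=manip.grab_frame(n); save(p,n+"0"); print(n,np.array(p["extrinsics"])[:3,3],p["fx"])
    for t in ["pliers","carrier","plug","release_lever","handle_press","screw_end","forceps","tally","tape_roll","buffer","oil_dropper"]:
        try:
            r=manip.boxes_of(t,p)
            print(t,[(np.round(q["bbox"]).tolist(),round(q["score"],2)) for q in r[:2]], at(p,(r[0]["bbox"][0]+r[0]["bbox"][2])/2,(r[0]["bbox"][1]+r[0]["bbox"][3])/2,20) if r else "")
        except Exception as e: print(t,e)
o=manip.get_obs(); print(o)
E
```

```text
top [ 498.7  -46.6 1089.6] 458.22324631477017
pliers [([243.0, 207.0, 365.0, 295.0], 0.93), ([278.0, 265.0, 279.0, 266.0], 0.61)] [544.3  16.9  20. ]
carrier [([252.0, 238.0, 262.0, 285.0], 0.95)] [521.6 127.9  20. ]
plug [] 
release_lever [([339.0, 218.0, 363.0, 230.0], 0.6), ([291.0, 176.0, 309.0, 197.0], 0.37)] [604.9 -94.9  20. ]
handle_press [([288.0, 216.0, 320.0, 232.0], 0.78)] [607.2  16.8  20. ]
screw_end [([241.0, 214.0, 367.0, 292.0], 0.81), ([467.0, 280.0, 497.0, 308.0], 0.3)] [539.1  16.7  20. ]
forceps [([276.0, 263.0, 321.0, 280.0], 0.63)] [496.4  31.1  20. ]
tally [([291.0, 177.0, 310.0, 199.0], 0.64), ([339.0, 217.0, 364.0, 229.0], 0.55)] [692.6  23.8  20. ]
tape_roll [([469.0, 281.0, 494.0, 308.0], 0.82)] [ 436.7 -392.    20. ]
buffer [([152.0, 302.0, 194.0, 330.0], 0.62)] [397.3 324.1  20. ]
oil_dropper [([189.0, 270.0, 205.0, 282.0], 0.64)] [490.  268.6  20. ]
side [ 443.5 1087.4  911.9] 561.1881817151235
pliers [([290.0, 230.0, 326.0, 291.0], 0.96)] [614.3 -29.8  20. ]
carrier [] 
plug [] 
release_lever [([314.0, 228.0, 323.0, 243.0], 0.53)] [ 600.2 -141.1   20. ]
handle_press [([304.0, 228.0, 314.0, 275.0], 0.71), ([295.0, 227.0, 329.0, 292.0], 0.33)] [617.7 -69.1  20. ]
screw_end [([290.0, 228.0, 326.0, 291.0], 0.68)] [614.8 -34.5  20. ]
forceps [([347.0, 286.0, 350.0, 290.0], 0.53)] [504.   66.6  20. ]
tally [([262.0, 266.0, 284.0, 286.0], 0.54)] [692.3  41.3  20. ]
tape_roll [([372.0, 185.0, 395.0, 204.0], 0.68)] [ 431.2 -371.2   20. ]
buffer [] 
oil_dropper [] 
{'t': 1.2, 'joint_pos': array([ 1. ,  0.2,  1.5, -0. ,  1.4, -0.1]), 'qvel': array([-0.,  0., -0.,  0., -0., -0.]), 'tau': array([ -0. , -49.5, -38.8,   0.1,   0. ,  -0. ]), 'eef_pos': array([255.3, 570.5, 222.5]), 'tool_rot': array([ 0. ,  0.2,  1. , -0. ]), 'ft_force': array([ 0.6, -0.3, -0. ]), 'ft_torque': array([ 0., -0., -0.]), 'gripper_force': 0.0, 'grip_width': 1.0021950749022062}
```

Run:
```python
import cv2
a=cv2.imread("pics/top0.png")[165:305,225:385]; cv2.imwrite("pics/c1.png",cv2.resize(a,None,fx=4.28,fy=4.28,interpolation=cv2.INTER_CUBIC)[:600])
a=cv2.imread("pics/side0.png")[210:310,240:370]; cv2.imwrite("pics/c2.png",cv2.resize(a,None,fx=6,fy=6,interpolation=cv2.INTER_CUBIC))
```

```text
(no output)
```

View pics/c1.png

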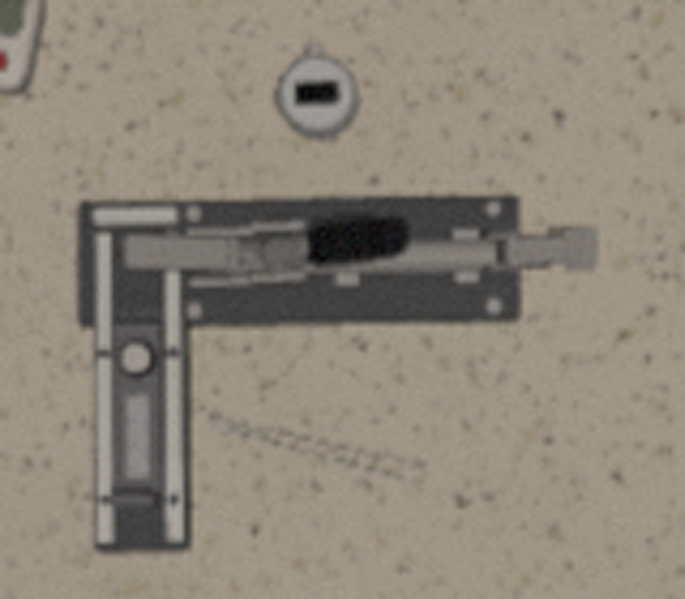

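View pics/c2.png

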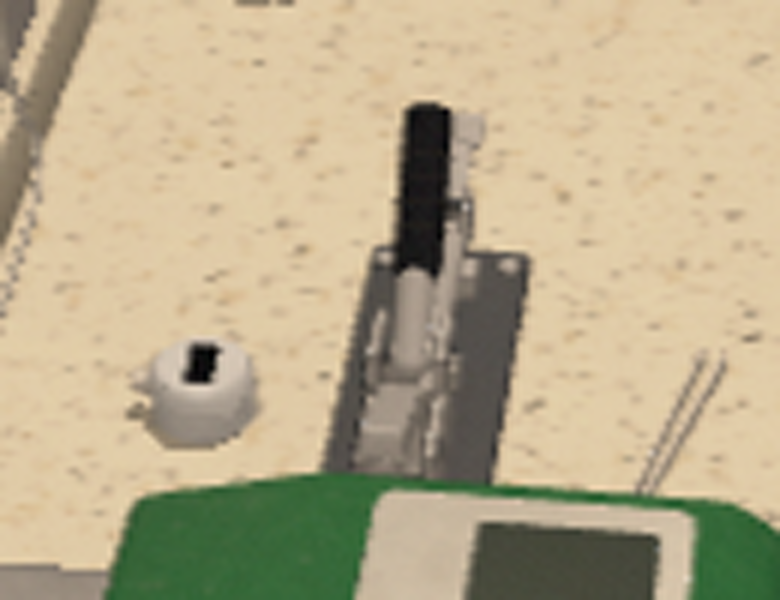

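The top crop shows the plate with corners (80,203), (518,197), (519,320) and (82,325). The channel enters from below, the plug is at (137,357), the tab at (135,498) and the paddle at (580,247). The side view is partly blocked by the green gripper body.

Run:
```python
from h import *
from scipy.optimize import least_squares
np.set_printoptions(precision=1,suppress=True)
p=manip.grab_frame("top")
P=lambda u,v,z: at(p,225+u/4.28-.4,165+v/4.28-.4,z)
for n,u,v,z in [("TL",80,203,12),("TR",518,197,12),("BR",519,320,12),("BL",82,325,12),("paddle",580,247,54),("railL_bot",104,543,20),("railR_bot",176,542,20),("railLtop",103,232,20),("plug",137,357,30),("tabback",135,500,48),("tab l",113,497,48),("tab r",158,495,48),("handle end",405,237,135),("backstop",135,215,28)]:
    print(n,P(u,v,z))
for t in("carrier","handle_press","release_lever","pliers"):
    for r in manip.silhouettes(t,p)[:1]:
        m=r["region"]; 
        c=cv2.minAreaRect(np.argwhere(m)[:,::-1].astype(np.float32)); print(t,r["bbox"],m.sum(),c)
```

```text
TL [639.1 160.2  12. ]
TR [638.4 -82.4  12. ]
BR [570.3 -81.8  12. ]
BL [571.3 159.4  12. ]
paddle [ 605.8 -113.4   54. ]
railL_bot [451.6 146.3  20. ]
railR_bot [451.6 107.1  20. ]
railLtop [621.8 146.1  20. ]
plug [552.2 126.1  30. ]
tabback [475.4 124.7  48. ]
tab l [477.1 136.4  48. ]
tab r [477.8 112.4  48. ]
handle end [603.7 -22.8 135. ]
backstop [629.9 127.1  28. ]
carrier [253.1, 238.2, 264.7, 283.1] 475 ((257.5, 261.5), (41.0, 13.0), 90.0)
handle_press [287.8, 213.6, 320.2, 230.2] 292 ((302.91583251953125, 221.65841674804688), (10.049875259399414, 34.32878494262695), 84.2894058227539)
release_lever [337.7, 215.8, 362.6, 228.2] 166 ((352.5, 222.5), (9.0, 23.0), 90.0)
pliers [243.7, 211.8, 367.9, 294.0] 3965 ((303.43365478515625, 252.08587646484375), (82.07295227050781, 122.23667907714844), 89.02897644042969)
```

```bash
cat >> h.py <<'E'
from scipy.spatial.transform import Rotation as R
def rot(o): w,x,y,z=o["tool_rot"]; return R.from_quat([x,y,z,w])
def plan(pos,yaw=0):
    "units of shift (tool axes, current) and turn to reach pos with tool x at -X rotated by yaw about Z"
    o=manip.get_obs(); r=rot(o); T=R.from_euler('z',yaw)*R.from_matrix(np.array([[-1,0,0],[0,1,0],[0,0,-1.]]))
    rv=(r.inv()*T).as_rotvec(degrees=True)/8
    print("turn",rv.round(3),"shift now-axes",(r.inv().apply(np.array(pos)-o["eef_pos"])/25).round(2),"shift target-axes",(T.inv().apply(np.array(pos)-o["eef_pos"])/25).round(2))
E
python3 - <<'E'
from h import *
o=manip.get_obs(); print(rot(o).as_matrix().round(3), o["joint_pos"])
plan([445,127,222],0); plan([445,127,222],np.pi)
E
```

```text
[[-0.913  0.408 -0.   ]
 [ 0.408  0.913  0.   ]
 [ 0.    -0.    -1.   ]] [ 1.02390624e+00  2.20394727e-01  1.52649926e+00  1.99729227e-05
  1.39470536e+00 -1.26126554e-01]
turn [ 0.    -0.    -3.014] shift now-axes [-14.17 -13.09   0.02] shift target-axes [ -7.59 -17.74   0.02]
turn [-0.    -0.    19.486] shift now-axes [-14.17 -13.09   0.02] shift target-axes [ 7.59 17.74  0.02]
```

Emit:
carry_out(steps=[[[0,0,-0.753],[0,0,0],0],[[0,0,-0.753],[0,0,0],0],[[0,0,-0.753],[0,0,0],0],[[0,0,-0.755],[0,0,0],0],[[0,0,0],[-0.4,-0.98,0],0],[[0,0,0],[-0.4,-0.98,0],0],[[0,0,0],[-0.4,-0.98,0],0],[[0,0,0],[-0.4,-0.98,0],0],[[0,0,0],[-0.4,-0.98,0],0],[[0,0,0],[-0.4,-0.98,0],0],[[0,0,0],[-0.4,-0.98,0],0],[[0,0,0],[-0.4,-0.98,0],0],[[0,0,0],[-0.4,-0.98,0],0],[[0,0,0],[-0.4,-0.98,0],0],[[0,0,0],[-0.4,-0.98,0],0],[[0,0,0],[-0.4,-0.98,0],0],[[0,0,0],[-0.4,-0.98,0],0],[[0,0,0],[-0.4,-0.98,0],0],[[0,0,0],[-0.4,-0.98,0],0],[[0,0,0],[-0.4,-0.98,0],0]])

```text
t: 3.45
eef_pos: [415.7, 177.5, 222.8]
tool_rot: [0.0, -0.0, 1.0, 0.0]
ft_force: [0.8, -0.0, 0.1]
grip_width: 0.003
gripper_force: 0.0
```

Run:
```python
from h import *
o=manip.get_obs(); print(o["t"],o["eef_pos"],o["ft_force"],o["grip_width"],o["joint_pos"])
plan([445,127,30],0)
p=manip.grab_frame("side"); save(p,"s1")
a=cv2.imread("pics/s1.png")[210:360,230:430]; cv2.imwrite("pics/c3.png",cv2.resize(a,None,fx=4,fy=4,interpolation=cv2.INTER_CUBIC))
```

```text
3.45 [415.66179326 177.47583416 222.79190069] [ 0.81689073 -0.03820341  0.06739114] 0.002588651779798853 [ 2.28721226e-01 -2.07904956e-01  1.95638777e+00  2.94323805e-05
  1.39246767e+00 -1.34217180e+00]
turn [0.001 0.004 0.001] shift now-axes [-1.17 -2.02  7.71] shift target-axes [-1.17 -2.02  7.71]
```

View pics/c3.png

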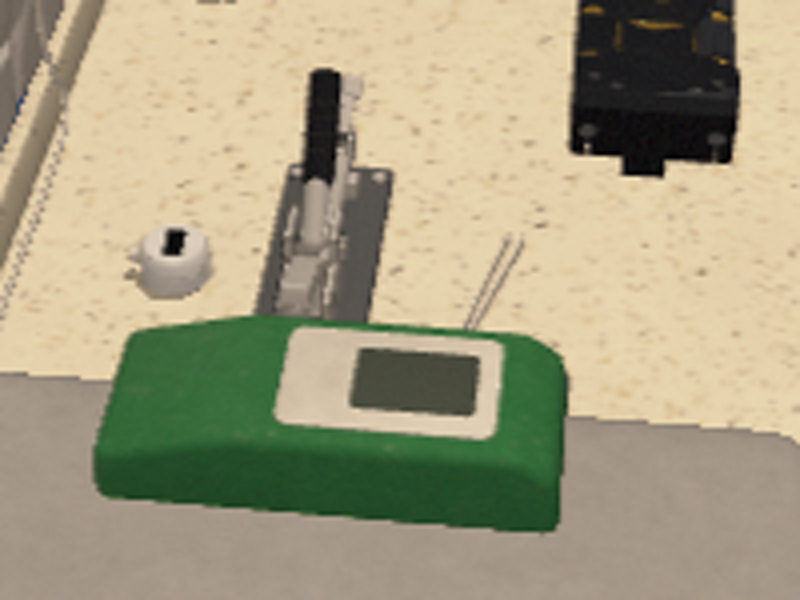

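The side crop shows the pliers with the handle open. A large green object covers the carrier from this camera, and the gripper is now at the upper right. I'll check the full top view.

Run:
```python
from h import *
p=manip.grab_frame("top"); save(p,"t1")
```

```text
(no output)
```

View pics/t1.png

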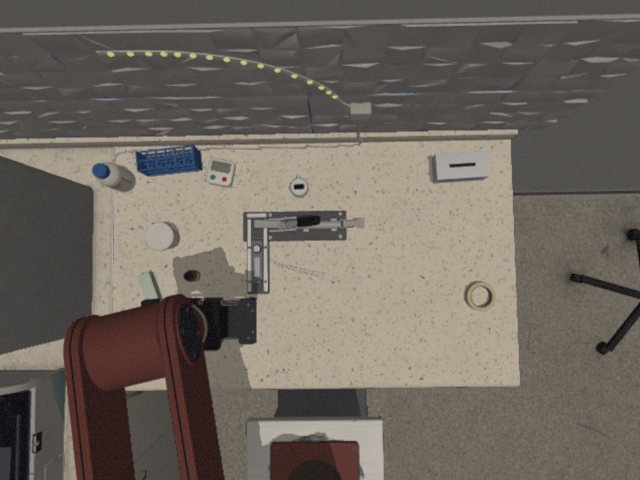

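The top view shows the channel with the plug at (256,249) and the tab near (256,282). The gripper is clear at (225,325), the forceps are at (298,271) and the dropper is at (192,276). Descending behind the tab is clear.

Emit:
carry_out(steps=[[[0,0,0],[-0.4,-0.67,0],0],[[0,0,0],[-0.4,-0.67,0.5],0],[[0,0,0],[-0.37,-0.68,0.9],0],[[0,0,0],[0,0,0.9],0],[[0,0,0],[0,0,0.9],0],[[0,0,0],[0,0,0.9],0],[[0,0,0],[0,0,0.9],0],[[0,0,0],[0,0,0.9],0],[[0,0,0],[0,0,0.9],0],[[0,0,0],[0,0,0.9],0],[[0,0,0],[0,0,0],0],[[0,0,0],[0,0,0],0]])

```text
t: 4.75
eef_pos: [444.3, 128.5, 30.2]
tool_rot: [-0.0, -0.0, 1.0, 0.0]
ft_force: [0.6, -1.5, 0.1]
grip_width: 0.006
gripper_force: 0.0
```

Emit:
carry_out(steps=[[[0,0,0],[-0.16,-0.05,0],0],[[0,0,0],[-0.16,0,0],0],[[0,0,0],[-0.16,0,0],0],[[0,0,0],[-0.16,0,0],0],[[0,0,0],[-0.16,0,0],0],[[0,0,0],[-0.12,0,0],0],[[0,0,0],[-0.12,0,0],0],[[0,0,0],[-0.12,0,0],0],[[0,0,0],[-0.12,0,0],0],[[0,0,0],[-0.12,0,0],0],[[0,0,0],[-0.12,0,0],0],[[0,0,0],[-0.12,0,0],0],[[0,0,0],[-0.12,0,0],0]])

```text
t: 6.05
eef_pos: [488.8, 126.7, 30.0]
tool_rot: [-0.0, -0.0, 1.0, -0.0]
ft_force: [-1.1, -0.1, -0.3]
grip_width: 0.005
gripper_force: 0.2
```

Emit:
carry_out(steps=[[[0,0,0],[-0.12,0,0],0],[[0,0,0],[-0.12,0,0],0],[[0,0,0],[-0.12,0,0],0],[[0,0,0],[-0.12,0,0],0],[[0,0,0],[-0.12,0,0],0],[[0,0,0],[-0.08,0,0],0],[[0,0,0],[0,0,0],0]])

```text
t: 6.75
eef_pos: [506.0, 126.7, 30.1]
tool_rot: [0.0, 0.0, 1.0, 0.0]
ft_force: [-0.4, -0.2, -0.3]
grip_width: 0.008
gripper_force: 0.0
```

Emit:
carry_out(steps=[[[0,0,0],[-0.06,0,0],0],[[0,0,0],[-0.06,0,0],0]])

```text
t: 6.95
eef_pos: [508.5, 126.7, 30.1]
tool_rot: [-0.0, -0.0, 1.0, 0.0]
ft_force: [-0.7, -0.4, -0.4]
grip_width: 0.008
gripper_force: 0.3
```

Emit:
carry_out(steps=[[[0,0,0],[-0.05,0,0],0],[[0,0,0],[-0.04,0,0],0]])

```text
t: 7.15
eef_pos: [510.9, 126.7, 30.0]
tool_rot: [-0.0, -0.0, 1.0, 0.0]
ft_force: [-0.8, -0.1, -0.0]
grip_width: 0.002
gripper_force: 0.4
```

Emit:
carry_out(steps=[[[0,0,0],[-0.04,0,0],0],[[0,0,0],[-0.03,0,0],0]])

```text
t: 7.35
eef_pos: [512.6, 126.8, 30.0]
tool_rot: [0.0, -0.0, 1.0, 0.0]
ft_force: [-1.5, 0.4, -0.8]
grip_width: 0.006
gripper_force: 0.4
```

Emit:
carry_out(steps=[[[0,0,0],[-0.04,0,0],0],[[0,0,0],[0,0,0],0]])

```text
t: 7.55
eef_pos: [513.2, 126.7, 30.0]
tool_rot: [-0.0, -0.0, 1.0, -0.0]
ft_force: [-1.5, 0.6, 1.2]
grip_width: 0.009
gripper_force: 1.2
```

Emit:
carry_out(steps=[[[0,0,0],[-0.03,0,0],0],[[0,0,0],[0,0,0],0]])

```text
t: 7.75
eef_pos: [513.3, 126.7, 29.8]
tool_rot: [-0.001, -0.0, 1.0, -0.0]
ft_force: [-6.0, -0.1, 4.4]
grip_width: 0.006
gripper_force: 2.7
```

The nose met the backstop at about 513 mm, close to the expected 515. I'll back off, rise and turn.

Emit:
carry_out(steps=[[[0,0,0],[0.2,0,0],0],[[0,0,0],[0.8,0,0],0],[[0,0,0],[0,0,-0.9],0],[[0,0,0],[0,0,-1],0],[[0,0,0],[0,0,-1],0],[[0,0,0],[0,0,-1],0],[[0,0,0],[0,0,-1],0],[[0,0,0],[0,0,-1],0],[[0,0,0.94],[0,0,0],0],[[0,0,0.94],[0,0,0],0],[[0,0,0.94],[0,0,0],0],[[0,0,0.94],[0,0,0],0],[[0,0,0.94],[0,0,0],0],[[0,0,0.94],[0,0,0],0],[[0,0,0.94],[0,0,0],0],[[0,0,0.94],[0,0,0],0],[[0,0,0.94],[0,0,0],0],[[0,0,0.94],[0,0,0],0],[[0,0,0.94],[0,0,0],0],[[0,0,0.91],[0,0,0],0]])

```text
t: 9.75
eef_pos: [489.7, 126.7, 177.7]
tool_rot: [0.0, 0.709, 0.705, 0.001]
ft_force: [0.0, 0.4, -0.9]
grip_width: 0.011
gripper_force: 0.0
```

Run:
```python
from h import *
o=manip.get_obs(); print(o["t"],o["eef_pos"],o["ft_force"],o["joint_pos"])
plan([604.8,16,145],-np.pi/2)
p=manip.grab_frame("top"); save(p,"t2")
a=cv2.imread("pics/t2.png")[195:305,235:385]; cv2.imwrite("pics/c4.png",cv2.resize(a,None,fx=5,fy=5,interpolation=cv2.INTER_CUBIC))
```

```text
9.75 [489.65089288 126.7371215  177.67380295] [ 0.00949029  0.42441978 -0.94656028] [ 9.72683932e-02 -3.05621785e-02  1.88224376e+00 -4.38604266e-05
  1.28841788e+00  1.02679017e-01]
turn [ 0.011 -0.001 -0.039] shift now-axes [-4.4   4.63  1.31] shift target-axes [-4.43  4.61  1.31]
```

View pics/c4.png

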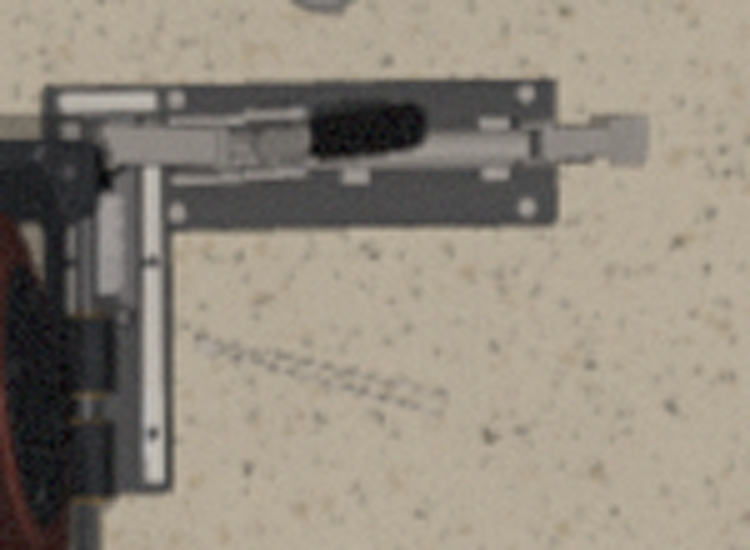

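The carrier has moved up: its tab edge is at (122,318), about 51 mm from where it started. The handle is still open at (370,130). Next I move above the handle.

Emit:
carry_out(steps=[[[0,0,0],[-0.74,0.77,0],0],[[0,0,0],[-0.74,0.77,0],0],[[0,0,0],[-0.74,0.77,0],0],[[0,0,0],[-0.74,0.77,0],0],[[0,0,0],[-0.74,0.77,0],0],[[0,0,0],[-0.73,0.76,0.3],0],[[0,0,0],[0,0,0.5],0],[[0,0,0],[0,0,0.5],0],[[0,0,0],[0,0,0],0]])

```text
t: 10.7
eef_pos: [602.1, 16.8, 141.9]
tool_rot: [-0.002, 0.707, 0.708, -0.002]
ft_force: [-1.0, 0.7, -0.5]
grip_width: 0.006
gripper_force: 0.0
```

Emit:
carry_out(steps=[[[0,0,0],[-0.13,0.03,0.11],0],[[0,0,0],[-0.13,0.03,0.11],0],[[0,0,0],[-0.13,0.04,0.11],0],[[0,0,0],[-0.06,0,0.05],0],[[0,0,0],[0,0,0],0]])

```text
t: 11.2
eef_pos: [607.1, 4.5, 135.6]
tool_rot: [0.0, 0.707, 0.707, 0.0]
ft_force: [0.7, 0.3, -0.3]
grip_width: 0.008
gripper_force: 0.0
```

Emit:
carry_out(steps=[[[0,0,0],[-0.06,0,0.05],0],[[0,0,0],[0,0,0],0]])

```text
t: 11.4
eef_pos: [607.1, 3.1, 134.3]
tool_rot: [0.0, 0.707, 0.707, -0.0]
ft_force: [-0.8, 0.4, 0.2]
grip_width: 0.005
gripper_force: 0.0
```

Emit:
carry_out(steps=[[[0,0,0],[-0.06,0,0.05],0],[[0,0,0],[0,0,0],0]])

```text
t: 11.6
eef_pos: [607.0, 1.6, 132.9]
tool_rot: [-0.0, 0.707, 0.707, -0.0]
ft_force: [-0.3, -0.3, -0.0]
grip_width: 0.005
gripper_force: 0.0
```

Emit:
carry_out(steps=[[[0,0,0],[0.1,-0.08,0.14],0],[[0,0,0],[0,0,0.04],0],[[0,0,0],[0,0,0],0]])

```text
t: 11.9
eef_pos: [604.7, 4.4, 128.1]
tool_rot: [-0.0, 0.707, 0.707, -0.0]
ft_force: [0.9, -0.2, 0.4]
grip_width: 0.007
gripper_force: 0.0
```

Emit:
carry_out(steps=[[[0,0,0],[-0.03,0,0.08],0],[[0,0,0],[0,0,0],0]])

```text
t: 12.1
eef_pos: [605.3, 3.6, 126.8]
tool_rot: [0.0, 0.707, 0.707, 0.0]
ft_force: [-0.2, 0.8, 2.4]
grip_width: 0.003
gripper_force: 0.9
```

Emit:
carry_out(steps=[[[0,0,0],[-0.06,0,0.05],0],[[0,0,0],[0,0,0],0]])

```text
t: 12.3
eef_pos: [605.3, 2.0, 125.5]
tool_rot: [0.0, 0.707, 0.707, 0.0]
ft_force: [0.4, 1.1, 3.0]
grip_width: 0.006
gripper_force: 1.5
```

Emit:
carry_out(steps=[[[0,0,0],[-0.06,0,0.06],0],[[0,0,0],[-0.06,0,0.06],0],[[0,0,0],[0,0,0],0]])

```text
t: 12.6
eef_pos: [605.3, -1.5, 122.4]
tool_rot: [0.0, 0.707, 0.707, 0.0]
ft_force: [-0.2, 1.6, 4.9]
grip_width: 0.007
gripper_force: 1.8
```

Emit:
carry_out(steps=[[[0,0,0],[-0.06,0,0.06],0],[[0,0,0],[-0.06,0,0.06],0],[[0,0,0],[0,0,0],0]])

```text
t: 12.9
eef_pos: [605.3, -4.4, 119.4]
tool_rot: [0.0, 0.707, 0.707, 0.0]
ft_force: [-0.4, 1.7, 5.2]
grip_width: 0.006
gripper_force: 1.9
```

Emit:
carry_out(steps=[[[0,0,0],[-0.06,0,0.06],0],[[0,0,0],[-0.06,0,0.06],0],[[0,0,0],[0,0,0],0]])

```text
t: 13.2
eef_pos: [605.3, -7.3, 116.4]
tool_rot: [0.0, 0.707, 0.707, 0.0]
ft_force: [0.0, 0.4, 4.4]
grip_width: 0.005
gripper_force: 2.0
```

Emit:
carry_out(steps=[[[0,0,0],[-0.055,0,0.08],0],[[0,0,0],[-0.055,0,0.08],0],[[0,0,0],[0,0,0],0]])

```text
t: 13.5
eef_pos: [605.4, -10.0, 112.4]
tool_rot: [0.0, 0.707, 0.707, 0.0]
ft_force: [0.1, 0.5, 5.7]
grip_width: 0.006
gripper_force: 1.9
```

Emit:
carry_out(steps=[[[0,0,0],[-0.055,0,0.08],0],[[0,0,0],[-0.05,0,0.08],0],[[0,0,0],[0,0,0],0]])

```text
t: 13.8
eef_pos: [605.5, -12.6, 108.6]
tool_rot: [0.0, 0.707, 0.707, 0.0]
ft_force: [-0.3, -0.2, 6.2]
grip_width: 0.006
gripper_force: 2.4
```

Emit:
carry_out(steps=[[[0,0,0],[-0.05,0,0.08],0],[[0,0,0],[0,0,0],0]])

```text
t: 14.0
eef_pos: [605.5, -14.0, 106.7]
tool_rot: [0.001, 0.707, 0.707, 0.0]
ft_force: [0.6, -0.3, 6.1]
grip_width: -0.001
gripper_force: 2.4
```

Emit:
carry_out(steps=[[[0,0,0],[-0.05,0,0.08],0],[[0,0,0],[-0.045,0,0.075],0],[[0,0,0],[0,0,0],0]])

```text
t: 14.3
eef_pos: [605.4, -16.4, 102.6]
tool_rot: [0.0, 0.707, 0.707, 0.0]
ft_force: [0.6, -1.1, 5.1]
grip_width: 0.005
gripper_force: 2.1
```

Emit:
carry_out(steps=[[[0,0,0],[-0.045,0,0.075],0],[[0,0,0],[0,0,0],0]])

```text
t: 14.5
eef_pos: [605.3, -17.4, 100.7]
tool_rot: [0.0, 0.707, 0.707, 0.0]
ft_force: [0.7, -0.3, 4.5]
grip_width: 0.004
gripper_force: 1.9
```

Emit:
carry_out(steps=[[[0,0,0],[-0.045,0,0.075],0],[[0,0,0],[0,0,0],0]])

```text
t: 14.7
eef_pos: [605.2, -18.4, 98.7]
tool_rot: [0.0, 0.707, 0.707, 0.0]
ft_force: [1.1, 0.7, 4.3]
grip_width: 0.007
gripper_force: 1.7
```

Emit:
carry_out(steps=[[[0,0,0],[-0.045,0,0.075],0],[[0,0,0],[0,0,0],0]])

```text
t: 14.9
eef_pos: [605.0, -19.4, 96.5]
tool_rot: [-0.0, 0.707, 0.707, -0.0]
ft_force: [0.4, -0.6, 3.4]
grip_width: 0.003
gripper_force: 1.4
```

Resistance is fading, so I continue in 2 mm steps.

Emit:
carry_out(steps=[[[0,0,0],[-0.04,0,0.075],0],[[0,0,0],[0,0,0],0]])

```text
t: 15.1
eef_pos: [604.9, -20.4, 94.4]
tool_rot: [-0.0, 0.707, 0.707, -0.0]
ft_force: [1.6, -0.1, 2.6]
grip_width: 0.005
gripper_force: 1.2
```

Emit:
carry_out(steps=[[[0,0,0],[-0.035,0,0.075],0],[[0,0,0],[0,0,0],0]])

```text
t: 15.3
eef_pos: [604.8, -21.3, 92.5]
tool_rot: [-0.0, 0.707, 0.707, -0.0]
ft_force: [1.1, -0.1, 2.0]
grip_width: 0.003
gripper_force: 1.0
```

Emit:
carry_out(steps=[[[0,0,0],[-0.035,0,0.075],0],[[0,0,0],[0,0,0],0]])

```text
t: 15.5
eef_pos: [604.7, -22.1, 90.6]
tool_rot: [-0.0, 0.707, 0.707, -0.0]
ft_force: [1.4, -0.5, 2.1]
grip_width: 0.004
gripper_force: 0.7
```

Emit:
carry_out(steps=[[[0,0,0],[-0.035,0,0.06],0],[[0,0,0],[0,0,0],0],[[0,0,0],[0,0,0],0]])

```text
t: 15.8
eef_pos: [604.8, -22.9, 89.3]
tool_rot: [-0.0, 0.707, 0.707, -0.0]
ft_force: [0.4, 0.2, 1.1]
grip_width: 0.004
gripper_force: 0.5
```

Emit:
carry_out(steps=[[[0,0,0],[-0.03,0,0.06],0],[[0,0,0],[0,0,0],0],[[0,0,0],[0,0,0],0]])

```text
t: 16.1
eef_pos: [604.9, -23.8, 88.0]
tool_rot: [-0.0, 0.707, 0.707, -0.0]
ft_force: [-0.2, 0.4, 1.1]
grip_width: 0.002
gripper_force: 0.4
```

Emit:
carry_out(steps=[[[0,0,0],[-0.03,0,0.05],0],[[0,0,0],[0,0,0],0],[[0,0,0],[0,0,0],0]])

```text
t: 16.4
eef_pos: [605.0, -24.6, 86.8]
tool_rot: [-0.0, 0.707, 0.707, -0.0]
ft_force: [0.2, 0.8, 0.8]
grip_width: 0.009
gripper_force: 0.2
```

Emit:
carry_out(steps=[[[0,0,0],[-0.025,0,0.05],0],[[0,0,0],[0,0,0],0],[[0,0,0],[0,0,0],0]])

```text
t: 16.7
eef_pos: [605.0, -25.3, 85.5]
tool_rot: [-0.0, 0.707, 0.707, -0.0]
ft_force: [-0.7, 0.8, 0.4]
grip_width: 0.006
gripper_force: 0.0
```

Emit:
carry_out(steps=[[[0,0,0],[-0.02,0,0.04],0],[[0,0,0],[0,0,0],0],[[0,0,0],[0,0,0],0]])

```text
t: 17.0
eef_pos: [605.0, -25.7, 84.6]
tool_rot: [-0.0, 0.707, 0.707, -0.0]
ft_force: [-1.0, -0.3, 0.7]
grip_width: 0.005
gripper_force: 0.0
```

Emit:
carry_out(steps=[[[0,0,0],[-0.02,0,0.04],0],[[0,0,0],[0,0,0],0],[[0,0,0],[0,0,0],0]])

```text
t: 17.3
eef_pos: [605.0, -26.2, 83.6]
tool_rot: [-0.0, 0.707, 0.707, -0.0]
ft_force: [-0.6, 0.0, -1.0]
grip_width: 0.011
gripper_force: 0.0
```

Emit:
carry_out(steps=[[[0,0,0],[0,0,-0.15],0],[[0,0,0],[0,0,-0.15],0],[[0,0,0],[0,0,0],0]])

```text
t: 17.6
eef_pos: [605.8, -26.2, 92.2]
tool_rot: [0.001, 0.707, 0.707, 0.0]
ft_force: [0.9, 0.3, -0.4]
grip_width: 0.007
gripper_force: 0.0
```

Run:
```python
from h import *
print(manip.get_obs()["ft_force"])
p=manip.grab_frame("side"); save(p,"s2")
a=cv2.imread("pics/s2.png")[200:310,240:380]; cv2.imwrite("pics/c5.png",cv2.resize(a,None,fx=5,fy=5,interpolation=cv2.INTER_CUBIC))
```

```text
[ 0.90335374  0.31718544 -0.35646329]
```

View pics/c5.png

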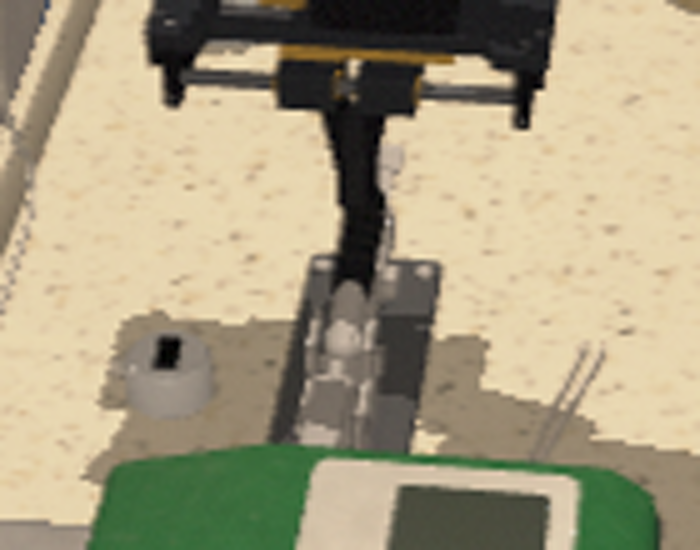

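Both the zero force and the image (dark handle lying lower along (355,220)) fit a locked handle. I'll rise, dwell and move over the release paddle.

Emit:
carry_out(steps=[[[0,0,0],[0,0,-0.4],0],[[0,0,0],[0,0,-0.8],0],[[0,0,0],[-0.6,0,0],0],[[0,0,0],[-0.6,0,0],0],[[0,0,0],[-0.6,0,0],0],[[0,0,0],[-0.6,0,0],0],[[0,0,0],[-0.6,0,0],0],[[0,0,0],[-0.6,0,0],0],[[0,0,0],[0,0,0.8],0],[[0,0,0],[0,0,0.8],0],[[0,0,0],[0,0,0.4],0],[[0,0,0],[0,0,0],0]])

```text
t: 18.85
eef_pos: [603.5, -116.2, 69.0]
tool_rot: [-0.002, 0.707, 0.707, -0.001]
ft_force: [-1.2, -0.0, -1.2]
grip_width: 0.005
gripper_force: 0.0
```

Run:
```python
from h import *
o=manip.get_obs(); print(o["t"],o["eef_pos"],o["ft_force"])
p=manip.grab_frame("side"); save(p,"s3")
a=cv2.imread("pics/s3.png")[200:310,240:380]; cv2.imwrite("pics/c6.png",cv2.resize(a,None,fx=5,fy=5,interpolation=cv2.INTER_CUBIC))
```

```text
18.85 [ 603.49139595 -116.19136496   69.01282598] [-1.1757694  -0.04769991 -1.17291148]
```

View pics/c6.png

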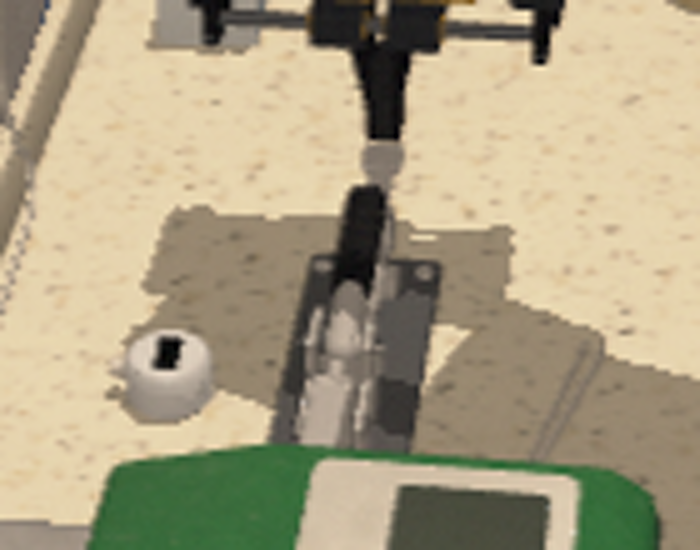

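The handle is down and locked, its end at (365,195), and the fingertip is right above the paddle at (382,145). Now I press it.

Emit:
carry_out(steps=[[[0,0,0],[0,0,0.3],0],[[0,0,0],[0,0,0.16],0],[[0,0,0],[0,0,0.1],0],[[0,0,0],[0,0,0.1],0],[[0,0,0],[0,0,0],0]])

```text
t: 19.4
eef_pos: [605.3, -116.3, 54.8]
tool_rot: [0.0, 0.707, 0.707, 0.0]
ft_force: [-0.1, -1.2, 2.6]
grip_width: 0.005
gripper_force: 1.2
```

Emit:
carry_out(steps=[[[0,0,0],[0,0,0.1],0],[[0,0,0],[0,0,0.1],0],[[0,0,0],[0,0,0],0]])

```text
t: 19.7
eef_pos: [605.1, -116.2, 49.4]
tool_rot: [0.0, 0.707, 0.707, 0.0]
ft_force: [0.8, -0.8, 2.8]
grip_width: 0.008
gripper_force: 0.7
```

Emit:
carry_out(steps=[[[0,0,0],[0,0,0.1],0],[[0,0,0],[0,0,0.1],0],[[0,0,0],[0,0,0],0]])

```text
t: 20.0
eef_pos: [605.0, -116.1, 44.3]
tool_rot: [-0.0, 0.707, 0.707, -0.0]
ft_force: [-0.7, -1.3, 2.5]
grip_width: 0.008
gripper_force: 1.2
```

Emit:
carry_out(steps=[[[0,0,0],[0,0,0.08],0],[[0,0,0],[0,0,0.04],0],[[0,0,0],[0,0,0],0],[[0,0,0],[0,0,0],0]])

```text
t: 20.4
eef_pos: [605.1, -116.1, 41.8]
tool_rot: [-0.0, 0.707, 0.707, 0.0]
ft_force: [0.1, 0.2, 4.4]
grip_width: 0.002
gripper_force: 2.1
```

Run:
```python
from h import *
p=manip.grab_frame("side"); save(p,"s4")
a=cv2.imread("pics/s4.png")[200:310,240:380]; cv2.imwrite("pics/c7.png",cv2.resize(a,None,fx=5,fy=5,interpolation=cv2.INTER_CUBIC))
```

```text
(no output)
```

View pics/c7.png

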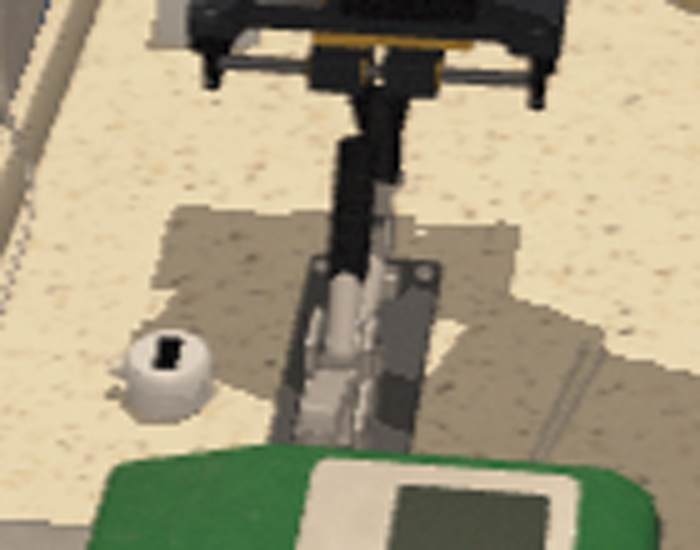

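The handle has sprung open, its end now at (352,140). I'll lift off, move away toward the tail and check the carrier.

Emit:
carry_out(steps=[[[0,0,0],[0,0,-0.2],0],[[0,0,0],[0,0,-0.4],0],[[0,0,0],[-0.5,0,-0.5],0],[[0,0,0],[-0.8,0,-0.6],0],[[0,0,0],[-0.8,0,-0.8],0],[[0,0,0],[-0.8,0,-0.8],0],[[0,0,0],[-0.8,0,-0.8],0],[[0,0,0],[0,0,-0.8],0],[[0,0,0],[0,0,0],0],[[0,0,0],[0,0,0],0]])

```text
t: 21.45
eef_pos: [605.3, -209.2, 164.9]
tool_rot: [0.001, 0.707, 0.707, 0.0]
ft_force: [0.0, 0.7, 0.0]
grip_width: 0.008
gripper_force: 0.0
```

Run:
```python
from h import *
o=manip.get_obs(); print(o["t"],o["eef_pos"],o["ft_force"])
p=manip.grab_frame("top"); save(p,"t3")
a=cv2.imread("pics/t3.png")[195:305,235:385]; cv2.imwrite("pics/c8.png",cv2.resize(a,None,fx=5,fy=5,interpolation=cv2.INTER_CUBIC))
```

```text
21.45 [ 605.27901429 -209.20322924  164.85425151] [0.0129377  0.74494782 0.03803268]
```

View pics/c8.png

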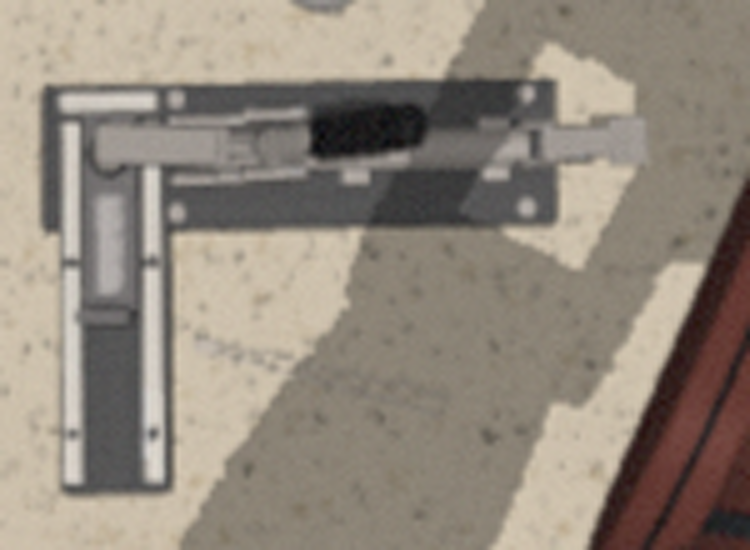

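The top view shows the handle open at (370,130), the paddle back at (625,140), and the carrier square in the channel with its tab at (107,318) and plug under the jaw at about (108,152). That plug position works out to x ≈ 604.5 mm, which is home. The robot touches nothing, so I hand in.

```bash
python3 -c "
from station import manip
print(manip.sign_off())"
```

```text
the job is handed in; nothing more can be done
None
```

I handed the job in at about 21.5 s, and no verdict came back. The carrier was slid against the backstop, the handle snapped over and stayed locked, and the release lever then sprang the pliers open. The final image shows the carrier home, the handle open and the robot clear. How far the plug was pressed was not measured directly.

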